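# Ease the roll winder back to its red tooth

### The arm

A 6-joint arm with a two-finger parallel gripper is mounted at the origin on the work surface. World frame = base frame: x ahead of the robot, y to its left, z up, the work surface at z = 0. Lengths are in m, angles in rad, forces in N, time in s.
With the tool pointing down it reaches from about 0.375 to 0.9 m from the base axis. Payload 3.1 kg.
Tool frame: the origin (TCP) lies midway between the tips of the shut fingers; the grasp point (between the pads) lies 19 mm behind it; x points along the fingers, z is the direction in which the jaws open and shut, and the axes are right-handed (so a half turn about x gives the same grasp; the last joint's range is limited). The gripper opens to 85 mm and grips with 20 to 120 N. Pads are 22 mm wide; open, the fingers measure 114 mm over their backs; the gripper's body (76 mm by 85 mm) begins 54 mm behind the grasp point. The pads swing forward as they close: fully open they stand 13 mm farther back than shut.
Start: joints at [1.095, 0.527, 1.433, -0, 1.181, -0.178], TCP at [0.183, 0.598, 0.231] pointing down, gripper open.
Joint ranges: [-3.08, 3.08], [-0.75, 2.2], [0.22, 2.44], [-1.43, 4.57], [0, 2.65], [-2.85, 2.85]. Speed limits (rad/s): [2.79, 2.79, 3.14, 3.14, 3.14, 3.14].

### API

Orientations are given as a unit quaternion [x, y, z, w].
In Python, from station import status, snapshot, camera_params, ticket gives the robot as it stands.
- The arm moves only by the tool arm_command, never from a script. Its argument "series" is a list that holds one entry, the list of rows, each a list of 4 numbers: the shift along the tool's x, y, z in mm, then the turn about the tool's x in rad. A call has 1 to 10 rows; each row shifts and turns the commanded pose from where the row before left it, along the tool's axes as they then stand; what a row does not reach is not made up. A row lasts 1/10 s, in which the tool goes at most 50 mm and 8.59 degrees, less where a joint would pass 70% of its speed; a pose out of reach is approached as far as the arm can. A call is refused whole if a number of a shift passes 50 or a number of a turn 0.15, either way. A call with a gripper value outside its range is refused whole. "jaw" is the opening in per cent of the stroke, from 0 (shut) to 100 (fully open), set as the call begins (left out, the last holds). The fingers move at their own pace and stop on an object; "force" is the grip in N (left out, the last holds). Time passes only in rows, so rows that do not move let the fingers close. It gives the time, the measured TCP pose, the force and the opening at its end, in the units of the state.
- status.sense(): the state, without advancing time (a new reading comes with each control period).
- snapshot(name): name is "scene" or "side" or "wrist"; returns the picture (420x560x3 uint8, red, green, blue); there is no depth.
- camera_params(name): a dict with "fovy" (degrees; the focal length in pixels is half the picture's height over the tangent of half this angle, whatever the lens; pixels are square), "cx", "cy" (the principal point, pixels), "extrinsics" (4x4, takes a point from camera to world coordinates); the wrist camera has in their place "mount" (4x4, takes a point from camera to tool coordinates, whose origin is the TCP and whose axes are the tool frame's). Camera axes: x right, y down, z forward; pixel columns grow to the right and rows downward; lengths in m; the calibration is good to about 2 mm. A picture is of the moment at which its call begins: read the wrist's pose just before it. camera_params takes no time and is no camera call.
- ticket.sign_off(): hands the job in, once; it reports no verdict.
The state is a dict: "t": time; "q": joint angles; "qd": joint speeds; "tau": joint torques, N m; "tcp_pos": TCP position; "tool_rot": TCP orientation; "force": force on the tool from outside, world axes, zero at the start; "ft_torque": the same for the moment, N m; "finger_gap": opening from 0.0 (shut) to 1.0 (fully open).
Only numpy, scipy, OpenCV 4.12 (cv2) and the standard library are available. Lean on these libraries where they do the work, as an engineer would, in place of code of your own. Each camera call takes 0.05 s, during which the arm holds its last target. There are 200 camera calls.

### The job

The wooden chock under the red-padded lever stops anyone from tripping the roll winder: take it out and lay it in the blue tray. Then press the lever gently down, just far enough to lift the yellow pawl clear of the ratchet wheel, let the spring turn the drum back until the pawl can drop in front of the red tooth, and let go so that the pawl holds the drum on that tooth. Do not let it run past the red tooth, never press the lever with more than 12 N (its free play varies and there is a hard stop close behind the release point), and leave the other things on the bench alone.

Things in the scene. Friction and masses are not known exactly. Their poses are not given: they have to be found in the camera images.
- frame: Green steel frame of the roll winder, fixed on the bench. Origin on the bench under the drum; z up, x along the drum's axis away from the robot, y towards the lever's side. Drum axis 95 mm up. Ratchet wheel (120 mm across, 12 teeth 10 mm deep) at x = 77 mm, facing +x. Pawl and lever turn on one pin along x at x 77, y 75, z 158 mm. Nothing of it is higher than 185 mm.
- drum (a joint): Turn of the drum (brown paper roll and ratchet wheel), rad; grows as its spring turns it back (wheel top moves to the frame's +y). 0: red tooth held by the pawl. One tooth = 0.524; at the start it is held 2 to 4 teeth before the red one. With the pawl lifted it turns at a damped 0.3 rad/s. A pawl let down while it reads about -0.45 to -0.1 slides down and is caught by the red tooth.
- red_tooth (a point): Tip of the red tooth, 60 mm from the drum's axis. It stands straight above the axis when the pawl holds it.
- pawl (a joint): Yellow pawl, rad. 0: nose fully down at the root of a tooth; larger: nose lifted (it is 73 mm from the pin, on the frame's -y side of it). It clears the tooth tips at about 0.13; hard stop at 0.155. Sprung down: it drops by itself when the lever is let up.
- lever: Steel release lever above the pawl, origin on the pin, y along the lever to the pad. Pressed down it turns about the frame's x; a spring returns it. First comes free play, different every time: 2 to 30 mm at the pad, about 1 N. Then its brass screw meets the pawl's tail: 13 mm more at the pad, at 3 to 5 N, lift the pawl clear, and the hard stop follows 2 to 3 mm later.
- pad (a point): Centre of the top of the red pad on the lever, 34 x 34 mm, 100 mm out from the pin and 177 mm above the bench while the lever is up. Press here, downwards. The lever ends 17 mm beyond it.
- chock: Loose beech block, 24 (x) x 85 (y) x 56 (z) mm, about 80 g, origin at the centre of its underside. It stands on the ledge, long side along the frame's y, its inner 25 mm under the lever's end (4 mm of air above); the outer 60 mm stick out and can be gripped across x from above. Draw it out along the frame's +y by about 45 mm before lifting it.
- chock_mid (a point): Centre of the chock, 28 mm above its underside.
- ledge (a point): Middle of the top of the frame's narrow ledge that carries the chock: 44 mm (x) by 125 mm (y), 100 mm above the bench.
- tray: Blue open parts tray fixed on the bench, 140 (x) x 170 (y) x 35 mm outside, walls and floor 5 mm, origin at the centre of its underside.
- tape_yellow: Roll of yellow tape lying flat, 100 mm across, 48 mm high. Leave alone.
- tape_blue: Roll of blue tape lying flat, 100 mm across, 48 mm high. Leave alone.
- carton: Small brown carton, 130 x 100 x 75 mm. Leave alone.
- tube: Cardboard core standing upright, 56 mm across, 110 mm high. Leave alone.
- jar: Jar, 64 mm across, 85 mm high. Leave alone.
- driver: Screwdriver lying on the bench. Leave alone.
Things that resemble listed ones, but are neither listed nor needed, are in the scene too. Of the things that look like the chock, the largest one is meant.

How it is judged:
On the way, in this order (a step that is already met when the one before it is completed fails the run):
1. the chock lies in the blue tray (x of chock_mid in the frame of tray between -0.062 and 0.062 m and y of chock_mid in the frame of tray between -0.077 and 0.077 m and z of chock_mid in the frame of tray below 0.052 m), for 0.2 s.
2. the pawl is lifted clear of the teeth and the drum is free (value of joint pawl above 0.1 rad), for 0.1 s.
3. the drum has turned back to the red tooth and the pawl is down in front of it (value of joint drum above -0.06 rad and value of joint pawl below 0.04 rad), for 0.2 s.
At the end, for the whole second after the job is handed in: The drum is held by the pawl on the red tooth (drum within 0.06 rad of 0, at rest), the pawl is fully down (below 0.04 rad), and the chock lies at rest inside the blue tray (its centre within the tray's walls and less than 52 mm above the bench) (all of step 1 and all of step 3 and value of joint drum below 0.06 rad and velocity of joint drum between -0.05 and 0.05 rad/s and linear speed of chock below 0.03 m/s); the robot touches nothing.
It fails at once if the lever is pressed with more than 12 N (contact force between the fingers and lever above 12 N).
It fails at once if the drum runs past the red tooth (value of joint drum above 0.15 rad).
It fails at once if one of the other things on the bench is disturbed (moved more than 30 mm) (distance of any of tape_yellow, tape_blue, carton, tube, jar, driver from where it was at the start of the episode above 0.03 m).
It also fails if it takes over 72 s, if anything falls off the work surface, if the arm or the gripper's body presses on something with over 40 N, if the wrist force passes 120 N, or if a joint passes its speed limit or range.

## Working session

There is one attempt and no reset: what is moved stays moved. The work goes in short steps, Python scripts to look and compute and a tool call to move; the robot and the scene stay as the last step left them, time stands still between calls to the robot, and variables do not carry over. Pictures are saved under pics/ and viewed, about 8 in all and at most 12, crops included, and the job is handed in when it is done.

Besides the shell and the picture viewer there is one more tool, called after "Request:" as a command line: name --argument value ..., lists and objects as JSON in quotes. arm_command: Moves the arm, as the interface text tells. Its arguments: {"type":"object","properties":{"series":{"type":"array"},"jaw":{"type":"number"},"force":{"type":"number"}},"required":["series"]}

```bash
mkdir -p pics; ls
python3 - <<'E'
from station import status,snapshot,camera_params
import cv2,numpy as np
s=status.sense();print(s)
a=snapshot("scene");b=snapshot("side")
for n,i in(("scene",a),("side",b)):
    cv2.imwrite(f"pics/{n}0.png",i[:,:,::-1]);print(n,camera_params(n))
print(camera_params("wrist"))
E
```

```text
pics
{'t': 0.0, 'q': array([ 1.09551212e+00,  5.28477089e-01,  1.43391306e+00,  1.77124738e-05,
        1.18141609e+00, -1.78484011e-01]), 'qd': array([ 0.00025462,  0.00177182, -0.00024283, -0.00105161, -0.00047579,
        0.00029579]), 'tau': array([-2.49119245e-05, -4.42350483e+01, -1.78017712e+01, -1.77716538e-04,
        8.42206908e-03, -2.48559326e-05]), 'tcp_pos': array([0.18240845, 0.59702999, 0.2303235 ]), 'tool_rot': array([-0.42091548,  0.56913787,  0.42023306,  0.56772917]), 'force': array([ 0.06762674, -0.17296598, -0.04408839]), 'ft_torque': array([-0.00804996,  0.02272719,  0.03670372]), 'finger_gap': 0.9963702595059445}
scene {'fovy': 42.90951836015679, 'cx': 279.81065462684603, 'cy': 207.96619174883077, 'extrinsics': array([[-0.23110673,  0.59410406, -0.77047391,  1.73834871],
       [ 0.97286481,  0.15016651, -0.17602293,  0.26364797],
       [ 0.01112344, -0.79024704, -0.61268742,  1.06880744],
       [ 0.        ,  0.        ,  0.        ,  1.        ]])}
side {'fovy': 48.01510135356733, 'cx': 277.7528610449872, 'cy': 207.06540100946614, 'extrinsics': array([[-0.98965528, -0.11935149,  0.07960936,  0.4123443 ],
       [-0.14248628,  0.75295789, -0.64245784,  0.71984607],
       [ 0.0167358 , -0.64715504, -0.7621747 ,  0.99996769],
       [ 0.        ,  0.        ,  0.        ,  1.        ]])}
{'fovy': 63.79019629336289, 'cx': 280.73010488824826, 'cy': 214.6519382744415, 'mount': array([[ 1.47195534e-03, -3.12427219e-01,  9.49940559e-01,
        -1.42768080e-01],
       [-4.50966583e-04, -9.49941699e-01, -3.12426895e-01,
         7.93665416e-02],
       [ 9.99998815e-01,  3.14869881e-05, -1.53916599e-03,
         1.13993841e-04],
       [ 0.00000000e+00,  0.00000000e+00,  0.00000000e+00,
         1.00000000e+00]])}
```

View pics/scene0.png

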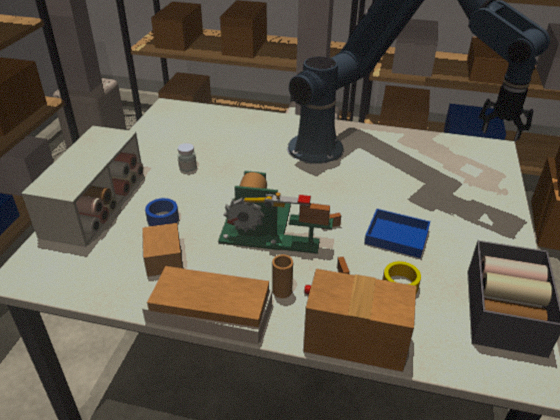

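View pics/side0.png

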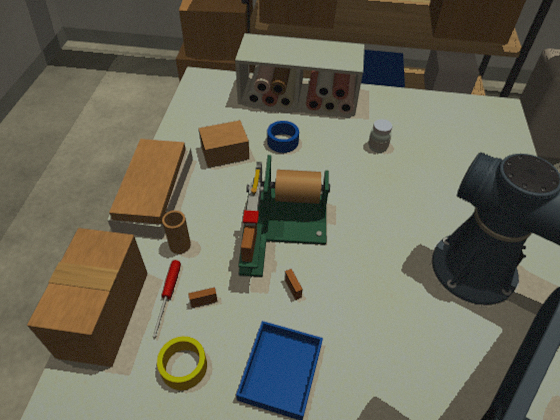

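The views show the winder mid-bench. In the side view the red pad is near (251,216), the chock near (247,243) on the ledge and the tray near (281,370). In the scene view the pad is near (304,200) and the tray near (398,232). Two small decoy blocks lie on the bench.

```bash
cat > h.py <<'E'
from station import status,snapshot,camera_params
import cv2,numpy as np
from scipy.spatial.transform import Rotation as R
def pose():
    s=status.sense();T=np.eye(4);T[:3,:3]=R.from_quat(s["tool_rot"]).as_matrix();T[:3,3]=s["tcp_pos"];return T
def cam(n,T=None):
    p=camera_params(n);E=p["extrinsics"] if n!="wrist" else T@p["mount"]
    return 210/np.tan(np.radians(p["fovy"]/2)),p["cx"],p["cy"],E
def ray(c,u,v):
    f,cx,cy,E=c;d=E[:3,:3]@np.array([(u-cx)/f,(v-cy)/f,1]);return E[:3,3],d
def onz(c,u,v,z):
    o,d=ray(c,u,v);return o+d*(z-o[2])/d[2]
def tri(c1,p1,c2,p2):
    o1,d1=ray(c1,*p1);o2,d2=ray(c2,*p2)
    t=np.linalg.lstsq(np.c_[d1,-d2],o2-o1,rcond=None)[0]
    a,b=o1+d1*t[0],o2+d2*t[1];return (a+b)/2,np.linalg.norm(a-b)
def blobs(im,lo,hi,amin=20):
    h=cv2.cvtColor(im,cv2.COLOR_RGB2HSV);m=cv2.inRange(h,lo,hi)
    cs,_=cv2.findContours(m,cv2.RETR_EXTERNAL,cv2.CHAIN_APPROX_NONE)
    return sorted([c for c in cs if cv2.contourArea(c)>amin],key=cv2.contourArea,reverse=True)
E
python3 - <<'E'
from h import *
np.set_printoptions(precision=4,suppress=True)
a=cv2.imread("pics/side0.png")[:,:,::-1].copy();b=cv2.imread("pics/scene0.png")[:,:,::-1].copy()
for n,im in(("side",a),("scene",b)):
    c=cam(n)
    for nm,lo,hi,z in(("red",(0,200,120),(4,255,255),.177),("redhi",(174,200,100),(180,255,255),.177),("blue",(105,150,50),(125,255,255),.035),("orange",(5,120,60),(14,255,255),.156)):
        for k in blobs(im,lo,hi)[:9]:
            r=cv2.minAreaRect(k);
            print(n,nm,cv2.contourArea(k),np.array(r[0]),r[1],round(r[2],1),onz(c,*r[0],z))
            if nm=="blue" : print([onz(c,*p,z)[:2].round(3) for p in cv2.boxPoints(r)])
E
python3 - <<'E'
import cv2
a=cv2.imread("pics/side0.png")[145:285,200:350];b=cv2.imread("pics/scene0.png")[165:260,205:350]
cv2.imwrite("pics/c1.png",cv2.resize(a,None,fx=4,fy=4,interpolation=2));cv2.imwrite("pics/c2.png",cv2.resize(b,None,fx=5,fy=5,interpolation=2))
E
```

```text
side red 188.5 [170.6388 277.3559] (6.681360244750977, 35.73334503173828) 17.4 [0.6859 0.2448 0.177 ]
side red 129.5 [250.1311 215.9276] (14.034687042236328, 10.962004661560059) 4.8 [0.556  0.0618 0.177 ]
side blue 5168.5 [280.1887 367.8396] (69.77915954589844, 80.6306381225586) 15.9 [0.4455 0.3404 0.035 ]
[array([0.525, 0.412]), array([0.51 , 0.239]), array([0.359, 0.262]), array([0.389, 0.429])]
side blue 492.0 [283. 131.] (20.0, 30.0) 90.0 [ 0.5413 -0.4035  0.035 ]
[array([ 0.595, -0.444]), array([ 0.501, -0.459]), array([ 0.49 , -0.365]), array([ 0.58, -0.35])]
side orange 194.0 [247.7297 237.6216] (10.850333213806152, 21.04306983947754) 9.5 [0.5537 0.1071 0.156 ]
side orange 133.5 [201.8399 293.3062] (6.3710198402404785, 26.683330535888672) 77.0 [0.6198 0.2595 0.156 ]
side orange 132.0 [293.2217 280.0991] (23.893630981445312, 7.090385913848877) 60.9 [0.4404 0.2004 0.156 ]
scene red 50.0 [303.5 199. ] (6.0, 11.0) 90.0 [0.561 0.062 0.177]
scene blue 1318.5 [396.7656 231.9909] (58.4825553894043, 36.647029876708984) 14.7 [0.4667 0.3335 0.035 ]
[array([0.537, 0.243]), array([0.36 , 0
[... 396 characters left out ...]
-0.5055  0.156 ]
scene orange 533.5 [168.  34.] (32.0, 32.0) 90.0 [-0.5977 -0.8297  0.156 ]
scene orange 490.0 [488.2736  70.2925] (33.1038932800293, 29.257797241210938) 15.9 [-0.5478  0.6354  0.156 ]
scene orange 348.5 [314.1154 213.077 ] (28.279918670654297, 18.977313995361328) 7.1 [0.5897 0.0984 0.156 ]
scene orange 95.0 [343.3585 266.2547] (20.192001342773438, 6.868027210235596) 74.1 [0.779  0.2061 0.156 ]
scene orange 81.0 [215.0751 281.5115] (36.94989776611328, 16.042034149169922) 8.7 [ 0.904  -0.0814  0.156 ]
scene orange 71.5 [551.0182 237.8248] (19.906530380249023, 20.67545509338379) 20.0 [0.5405 0.7208 0.156 ]
scene orange 67.0 [282.5 276. ] (36.0, 19.0) 90.0 [0.8476 0.0691 0.156 ]
```

View pics/c1.png

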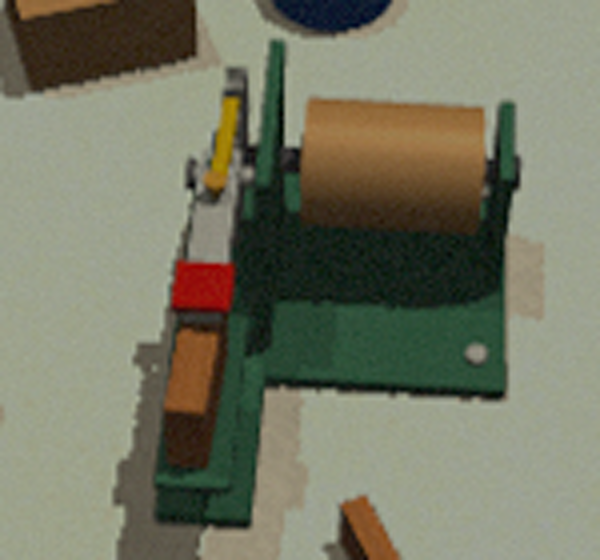

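View pics/c2.png

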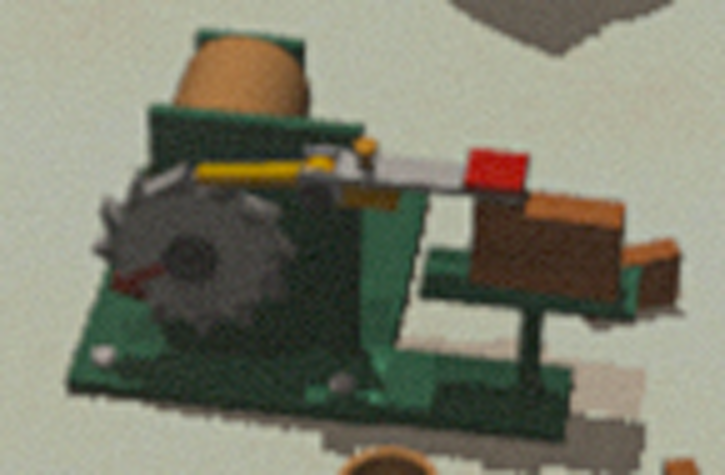

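The crops show the red tooth on the wheel's lower left at about scene pixel (230,222), with the wheel centre near (243,216). That puts it about 4 teeth before the pawl. The chock sits on the ledge with its outer part clear of the lever end.

Run:
```python
from h import *
np.set_printoptions(precision=4,suppress=True)
c=cam("side");c2=cam("scene")
f=lambda P,z:np.array([onz(c,200+u/4,145+v/4,z)for u,v in P])
g=lambda P,z:np.array([onz(c2,205+u/5,165+v/5,z)for u,v in P])
for n,P,z in(("pad",[(177,262),(235,264),(233,312),(172,308)],.177),("chock",[(182,330),(225,330),(207,415),(165,412)],.156)):
    q=f(P,z);print(n,q[:,:2].tolist(),q.mean(0))
    for i in range(4):
        d=q[(i+1)%4]-q[i];print(np.linalg.norm(d),np.degrees(np.arctan2(d[1],d[0])))
print("scene pad",g([(470,150),(527,155),(525,190),(466,185)],.170).mean(0))
print("chock top scene",g([(528,194),(624,203),(622,228),(526,217)],.156))
print(tri(c,(250.5,216.5),c2,(304,198.5)))
# base front edge (z~0.0x) in scene, and base edge right in side
b=g([(70,392),(562,437)],0.0);d=b[1]-b[0];print("base",b,np.linalg.norm(d),np.degrees(np.arctan2(d[1],d[0])))
b=f([(268,388),(505,397)],0.0);d=b[1]-b[0];print(b,np.degrees(np.arctan2(d[1],d[0])))
T=pose();print(T)
for s in ([396.77,231.99],):print(tri(c,(280.2,367.8),c2,s))
```

```text
pad [[0.5720574713488198, 0.04820065220449221], [0.5392837671176577, 0.04451205295403882], [0.5345316648798413, 0.07895692854320846], [0.5685309073301068, 0.08143897003391665]] [0.5536 0.0633 0.177 ]
0.03298062239349249 -173.5785244132073
0.03477113645010808 97.85508425531043
0.034089720109639135 4.1753481423086605
0.03342487735067872 -83.94361277002332
chock [[0.5639255187840728, 0.07988160389773247], [0.5399235652228678, 0.07610666189433224], [0.5395460768672906, 0.13543314673961238], [0.5625361567050022, 0.1369988745066888]] [0.5515 0.1071 0.156 ]
0.024296994914665453 -171.06194031189005
0.059327685793024575 90.36456226534159
0.023043334706264813 3.8960839018354627
0.05713416603752527 -88.60657052422734
scene pad [0.551  0.0629 0.17  ]
chock top scene [[0.5505 0.0811 0.156 ]
 [0.5455 0.1351 0.156 ]
 [0.5683 0.1376 0.156 ]
 [0.5716 0.084  0.156 ]]
(array([0.5553, 0.0621, 0.175 ]), np.float64(0.000743134691824883))
base [[ 0.6079 -0.1803  0.    ]
 [ 0.5754  0.1136  0.    ]] 0.2957401723336147 96.32016670371932
[[ 0.5275  0.     -0.    ]
 [ 0.3734 -0.0167  0.    ]] -173.7915586830928
[[-0.0009 -0.9563  0.2924  0.1825]
 [-0.0017  0.2924  0.9563  0.5971]
 [-1.      0.0003 -0.0019  0.2304]
 [ 0.      0.      0.      1.    ]]
(array([0.4462, 0.3343, 0.0186]), np.float64(0.0008593630137165143))
```

Request:
arm_command --series '[[[-2,-38,-28,0],[-2,-38,-28,0],[-2,-38,-28,0],[-2,-38,-28,0],[-2,-38,-28,0],[-2,-38,-28,0],[-2,-38,-28,0],[-2,-38,-28,0],[-2,-38,-28,0],[-2,-38,-28,0]]]' --jaw 75 --force 40

```text
t: 1.1
tcp_pos: [0.4648, 0.217, 0.2512]
tool_rot: [-0.42, 0.569, 0.421, 0.568]
force: [0.2, 1.0, -0.5]
finger_gap: 0.752
```

Request:
arm_command --series '[[[0,-25,-15,0.14],[0,-25,-15,0.14],[0,0,0,0.14],[0,0,0,0.14],[0,0,0,0.14],[0,0,0,0.14],[0,0,0,0.14],[0,0,0,0.14],[0,0,0,0.05]]]'

```text
t: 2.0
tcp_pos: [0.4997, 0.1729, 0.2509]
tool_rot: [-0.036, 0.707, 0.035, 0.706]
force: [0.1, -0.4, -0.6]
finger_gap: 0.75
```

```bash
cat > d.py <<'E'
from h import *
import sys
# print shift in tool axes (mm) and turn to reach x y z yaw(deg of tool z)
def to(x,y,z,yaw):
    T=pose();d=T[:3,:3].T@(np.array([x,y,z])-T[:3,3])*1e3
    a=np.degrees(np.arctan2(T[1,2],T[0,2]));print("tcp",T[:3,3].round(4),"yaw",a.round(2),"t",status.sense()["t"],"shift",d.round(1),"turn",np.radians(a-yaw).round(3))
if len(sys.argv)>4: to(*map(float,sys.argv[1:5]))
E
python3 d.py .550 .118 .25 6.3
python3 - <<'E'
from h import *
i=snapshot("wrist");cv2.imwrite("pics/w1.png",i[:,:,::-1]);np.save("w1.npy",pose())
E
```

```text
tcp [0.4997 0.1729 0.2509] yaw 5.75 t 2.0 shift [  0.8 -59.6  44.6] turn -0.01
```

View pics/w1.png

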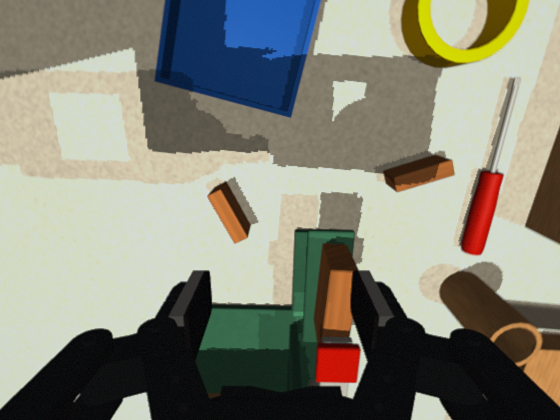

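The wrist view shows the chock's top from about (330,278) to (353,343), the red pad at (317–358, 345–382), and the tray's near corner at (290,115).

Run:
```python
from h import *
T=np.load("w1.npy");c=cam("wrist",T)
im=cv2.imread("pics/w1.png")[:,:,::-1].copy()
for P,z in(([(330,278),(354,278),(354,343),(326,343)],.156),([(318,346),(357,346),(357,381),(317,381)],.177)):
    q=np.array([onz(c,*p,z)[:2] for p in P]);print(q.round(4).tolist(),q.mean(0).round(4))
h=cv2.cvtColor(im,cv2.COLOR_RGB2HSV);print(h[300,335:365:3].tolist(),h[260,335:350:3].tolist())
```

```text
[[0.5441, 0.1258], [0.5629, 0.1277], [0.5733, 0.0666], [0.5497, 0.0642]] [0.5575 0.0961]
[[0.5389, 0.0774], [0.5689, 0.0805], [0.5748, 0.0467], [0.5426, 0.0435]] [0.5563 0.062 ]
[[13, 182, 189], [13, 181, 196], [13, 184, 184], [13, 181, 180], [13, 179, 188], [13, 192, 105], [0, 77, 10], [150, 73, 7], [120, 32, 8], [60, 32, 8]] [[14, 186, 48], [14, 182, 49], [14, 193, 49], [14, 206, 47], [11, 174, 47]]
```

Request:
arm_command --series '[[[0,-21,15,-0.01],[0,-21,15,0],[0,-21.5,16,0],[0,0,0,0],[50,0,0,0],[40,0,0,0],[0,0,0,0],[0,0,0,0]]]'

```text
t: 2.85
tcp_pos: [0.5523, 0.1153, 0.1612]
tool_rot: [-0.04, 0.707, 0.041, 0.705]
force: [1.6, -1.1, 0.5]
finger_gap: 0.748
```

```bash
python3 d.py .552 .114 .118 6.3
python3 - <<'E'
from h import *
w=snapshot("wrist");s=snapshot("side");np.save("w2.npy",pose())
s=cv2.resize(s[170:310,180:320],(560,560))
cv2.imwrite("pics/w2.png",np.hstack([w[200:],cv2.resize(s,(220,220))])[:,:,::-1])
E
```

```text
tcp [0.5523 0.1153 0.1612] yaw 6.57 t 2.85 shift [43.2 -1.2 -0.4] turn 0.005
```

View pics/w2.png

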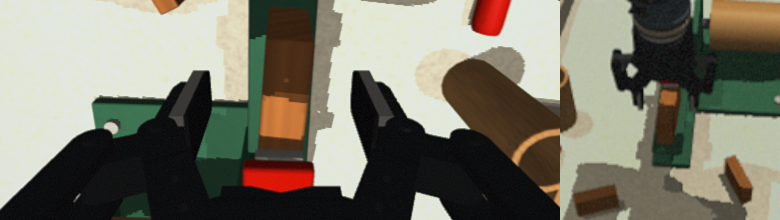

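The fingers straddle the chock, which is centred near column 285 against a mid-finger column of 280. Descending and gripping.

Request:
arm_command --series '[[[20,0,0,0],[23,0,0,0],[0,0,0,0],[0,0,0,0]]]'

```text
t: 3.35
tcp_pos: [0.5539, 0.1151, 0.12]
tool_rot: [-0.04, 0.705, 0.04, 0.707]
force: [0.7, 0.3, 0.1]
finger_gap: 0.751
```

Request:
arm_command --series '[[[0,0,0,0],[0,0,0,0],[0,0,0,0],[0,0,0,0],[0,0,0,0],[0,0,0,0]]]' --jaw 0 --force 40

```text
t: 3.95
tcp_pos: [0.5536, 0.115, 0.1196]
tool_rot: [-0.04, 0.705, 0.04, 0.707]
force: [-1.2, -0.2, 6.9]
finger_gap: 0.281
```

Request:
arm_command --series '[[[-1.5,0,0,0],[0,15,0,0],[0,20,0,0],[0,20,0,0],[0,10,0,0],[0,0,0,0],[-40,0,0,0],[-50,0,0,0],[0,0,0,0]]]'

```text
t: 4.85
tcp_pos: [0.55, 0.1798, 0.216]
tool_rot: [-0.04, 0.701, 0.041, 0.711]
force: [0.9, 0.4, -1.6]
finger_gap: 0.276
```

```bash
python3 d.py .446 .334 .2 6.3
python3 - <<'E'
from h import *
s=status.sense();print(s["force"],s["finger_gap"])
w=snapshot("wrist");s=snapshot("scene")
np.save("w3.npy",pose())
cv2.imwrite("pics/w3.png",np.hstack([cv2.resize(w,(400,300)),s[100:400,170:550]])[:,:,::-1])
E
```

```text
tcp [0.55   0.1798 0.216 ] yaw 6.53 t 4.85 shift [ 14.8 165.  -86. ] turn 0.004
[ 0.92565624  0.41403324 -1.59497787] 0.27631005498903666
```

View pics/w3.png

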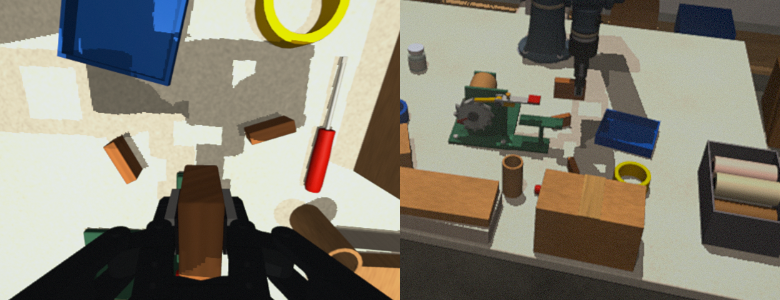

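The chock is held, lifted clear of the ledge. Carrying it to the tray.

Request:
arm_command --series '[[[0,37,-17,0],[0,37,-17,0],[0,37,-17,0],[0,37,-17,0],[0,37,-17,0],[0,0,0,0],[40,0,0,0],[40,0,0,0],[40,0,0,0],[0,0,0,0]]]'

```text
t: 5.95
tcp_pos: [0.4352, 0.3501, 0.0834]
tool_rot: [-0.042, 0.711, 0.038, 0.701]
force: [-0.5, -0.0, -0.6]
finger_gap: 0.277
```

```bash
python3 d.py .445 .354 .027 6.3
python3 - <<'E'
from h import *
w=snapshot("wrist");s=snapshot("scene")
np.save("w4.npy",pose())
cv2.imwrite("pics/w4.png",np.hstack([cv2.resize(w,(400,300)),cv2.resize(s[150:290,330:500],(364,300))])[:,:,::-1])
E
```

```text
tcp [0.4352 0.3501 0.0834] yaw 6.48 t 5.95 shift [56.2  3.1 11. ] turn 0.003
```

View pics/w4.png

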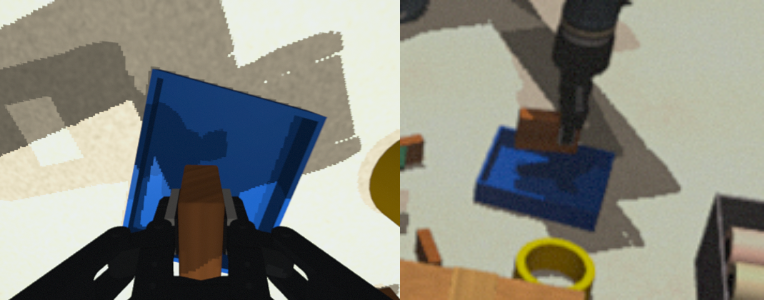

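Request:
arm_command --series '[[[0,5,6,0.12],[0,5,6,0.12],[0,0,0,0],[25,0,0,0],[20,0,0,0],[10,0,0,0],[0,0,0,0]]]'

```text
t: 6.75
tcp_pos: [0.4509, 0.3638, 0.0346]
tool_rot: [0.044, 0.706, -0.044, 0.705]
force: [-0.5, -0.0, -0.4]
finger_gap: 0.277
```

```bash
python3 d.py .445 .354 .025 -7
python3 - <<'E'
from h import *
print(status.sense()["force"])
w=snapshot("wrist");s=snapshot("scene");e=snapshot("side")
cv2.imwrite("pics/w5.png",np.hstack([cv2.resize(w,(400,300)),np.vstack([cv2.resize(s[190:260,340:460],(260,150)),cv2.resize(e[300:420,180:388],(260,150))])])[:,:,::-1])
E
```

```text
tcp [0.4509 0.3638 0.0346] yaw -7.14 t 6.75 shift [  9.6 -10.4  -4.6] turn -0.003
[-0.48526057 -0.0197938  -0.39779972]
```

View pics/w5.png

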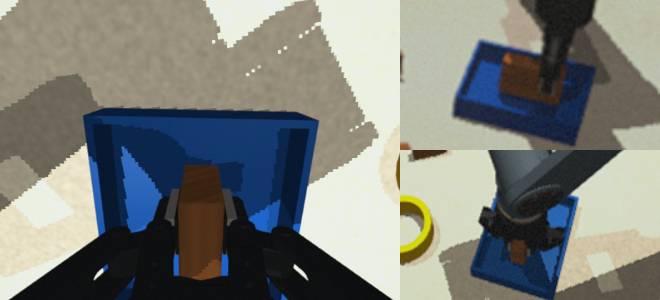

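The chock sits well inside the tray walls and aligned with them, about 10 mm above the floor. Lowering, releasing and retreating.

Request:
arm_command --series '[[[5,0,0,0],[4,0,0,0],[0,0,0,0],[0,0,0,0]]]'

```text
t: 7.3
tcp_pos: [0.4513, 0.3642, 0.0257]
tool_rot: [0.044, 0.706, -0.045, 0.706]
force: [-0.0, -0.3, -1.1]
finger_gap: 0.281
```

Request:
arm_command --series '[[[0,0,0,0],[0,0,0,0],[0,0,0,0],[0,0,0,0],[-30,0,0,0],[-45,0,0,0],[-50,0,0,0],[-50,0,0,0],[-40,0,0,0]]]' --jaw 50

```text
t: 8.2
tcp_pos: [0.4517, 0.3645, 0.244]
tool_rot: [0.045, 0.705, -0.044, 0.707]
force: [0.7, 0.4, 0.4]
finger_gap: 0.499
```

```bash
python3 d.py .5555 .0622 .22 6.3
python3 - <<'E'
from h import *
w=snapshot("wrist");s=snapshot("scene");e=snapshot("side")
cv2.imwrite("pics/w6.png",np.hstack([cv2.resize(w,(400,300)),np.vstack([cv2.resize(s[190:260,340:460],(260,150)),cv2.resize(e[300:420,180:388],(260,150))])])[:,:,::-1])
cv2.imwrite("pics/scene6.png",s[:,:,::-1])
E
```

```text
tcp [0.4517 0.3645 0.244 ] yaw -7.22 t 8.2 shift [  23.9 -286.9  140.9] turn -0.236
```

View pics/w6.png

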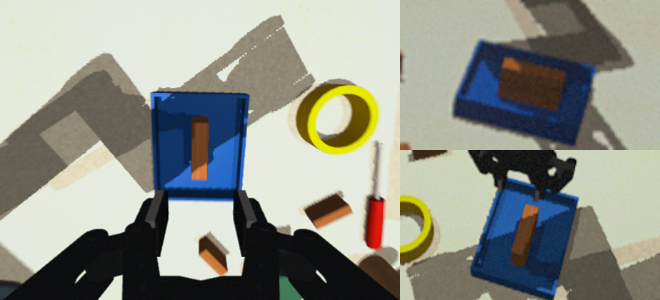

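The chock stands upright near the middle of the tray. Moving over the pad with the fingers shut, and setting up the red-tooth tracker.

Request:
arm_command --series '[[[0,-41,20,0],[0,-41,20,0],[0,-41,20,0],[0,-41,20,0],[0,-41,20,0],[0,-41,20,0],[0,-41,20,-0.12],[0,0,0,-0.12],[0,0,0,0],[0,0,0,0]]]' --jaw 0

```text
t: 9.35
tcp_pos: [0.5529, 0.0623, 0.2393]
tool_rot: [-0.039, 0.707, 0.04, 0.705]
force: [-0.2, 0.8, -0.0]
finger_gap: 0.0
```

```bash
python3 d.py .5555 .0622 .185 6.3
cat > k.py <<'E'
from h import *
import sys
c=cam("scene");ya=np.radians(6.3);fx=np.array([np.cos(ya),np.sin(ya),0]);fy=np.array([-fx[1],fx[0],0])
C=np.array([.5555,.0622,0])-.175*fy+np.array([0,0,.095])
def proj(P):
    f,cx,cy,E=c;q=E[:3,:3].T@(P-E[:3,3]);return f*q[0]/q[2]+cx,f*q[1]/q[2]+cy
def drum(im):
    h=cv2.cvtColor(im,cv2.COLOR_RGB2HSV)
    m=(((h[:,:,0]<7)|(h[:,:,0]>172))&(h[:,:,1]>110)&(h[:,:,2]>25))
    v,u=np.nonzero(m);r=[]
    P0=C+.006*fx
    for a,b in zip(u,v):
        if abs(a-244)>45 or abs(b-215)>45: continue
        o,d=ray(c,a,b);p=o+d*(fx@(P0-o))/(fx@d)-P0;Y,Z=p@fy,p[2]
        if .028<np.hypot(Y,Z)<.066: r.append((Y,Z))
    if not r: return None,0
    r=np.array(r).mean(0);return np.arctan2(r[0],r[1]),len
if __name__=="__main__":
    im=cv2.imread(sys.argv[1])[:,:,::-1].copy() if len(sys.argv)>1 else snapshot("scene")
    s=status.sense();print("drum",drum(im)[0],"t",s["t"],"F",s["force"].round(2),"tcp",s["tcp_pos"].round(4))
E
python3 -c "
from k import *
print(proj(C))"
python3 k.py pics/scene0.png; python3 k.py pics/scene6.png;python3 k.py
```

```text
tcp [0.5529 0.0623 0.2393] yaw 6.39 t 9.35 shift [54.3 -0.4  2.8] turn 0.002
(np.float64(243.1045579064878), np.float64(215.45435655914946))
drum -2.092174351402571 t 9.35 F [-0.16  0.8  -0.05] tcp [0.5529 0.0623 0.2393]
drum -2.0363400621642866 t 9.35 F [-0.16  0.8  -0.05] tcp [0.5529 0.0623 0.2393]
drum -2.028670378987798 t 9.4 F [0.15 0.41 0.32] tcp [0.553  0.0627 0.2397]
```

The drum reads about -2.09, so it is 4 teeth before the red one and 1.65–1.99 rad of turn is needed.

Request:
arm_command --series '[[[25,0,3,0],[25,0,0,0],[0,0,0,0],[0,0,0,0],[3,0,0,0],[3,0,0,0],[3,0,0,0],[0,0,0,0]]]'

```text
t: 10.2
tcp_pos: [0.557, 0.0623, 0.1818]
tool_rot: [-0.04, 0.706, 0.04, 0.706]
force: [0.1, -0.5, -1.2]
finger_gap: -0.003
```

Request:
arm_command --series '[[[2,0,0,0],[2,0,0,0],[0,0,0,0],[0,0,0,0]]]'

```text
t: 10.6
tcp_pos: [0.5571, 0.0622, 0.1777]
tool_rot: [-0.04, 0.706, 0.04, 0.706]
force: [-0.1, 0.3, 0.8]
finger_gap: -0.001
```

```bash
python3 k.py
```

```text
drum -2.015003832797958 t 10.65 F [-0.5  -0.18 -1.05] tcp [0.5572 0.0622 0.1778]
```

Request:
arm_command --series '[[[2,0,0,0],[2,0,0,0],[0,0,0,0]]]'

```text
t: 10.95
tcp_pos: [0.5572, 0.0623, 0.1736]
tool_rot: [-0.04, 0.706, 0.04, 0.706]
force: [-0.5, -0.3, 0.6]
finger_gap: 0.001
```

Request:
arm_command --series '[[[2,0,0,0],[2,0,0,0],[0,0,0,0]]]'

```text
t: 11.25
tcp_pos: [0.5571, 0.0623, 0.1695]
tool_rot: [-0.04, 0.706, 0.04, 0.706]
force: [0.0, 0.3, 0.6]
finger_gap: -0.001
```

Request:
arm_command --series '[[[2,0,0,0],[2,0,0,0],[0,0,0,0]]]'

```text
t: 11.55
tcp_pos: [0.5572, 0.0624, 0.1657]
tool_rot: [-0.04, 0.706, 0.04, 0.706]
force: [0.2, 1.4, 2.1]
finger_gap: -0.001
```

```bash
cat > f.py <<'E'
from k import *
F=[];D=[]
for i in range(6):
    D.append(drum(snapshot("scene"))[0]);s=status.sense();F.append(s["force"][2])
print("Fz",np.mean(F).round(2),np.round(F,1),"drum",np.round(D,3)[[0,-1]],"z",s["tcp_pos"].round(4),"t",s["t"])
E
python3 f.py
```

```text
Fz 2.02 [2.1 1.4 2.9 1.6 2.  2.2] drum [-1.99  -2.038] z [0.5572 0.0624 0.1659] t 11.85
```

Request:
arm_command --series '[[[2,0,0,0],[2,0,0,0],[0,0,0,0]]]'

```text
t: 12.15
tcp_pos: [0.5572, 0.0626, 0.1617]
tool_rot: [-0.04, 0.706, 0.04, 0.706]
force: [-0.8, 3.5, 3.9]
finger_gap: -0.001
```

```bash
python3 f.py
```

```text
Fz 3.45 [2.3 3.8 2.8 4.2 3.7 3.9] drum [-2.038 -2.054] z [0.5572 0.0625 0.1618] t 12.45
```

Request:
arm_command --series '[[[2,0,0,0],[2,0,0,0],[0,0,0,0]]]'

```text
t: 12.75
tcp_pos: [0.5572, 0.0623, 0.1575]
tool_rot: [-0.04, 0.706, 0.04, 0.706]
force: [-0.6, 4.5, 3.4]
finger_gap: 0.001
```

```bash
python3 f.py
```

```text
Fz 3.38 [2.5 3.3 3.4 2.5 4.7 3.9] drum [-2.036 -2.037] z [0.5571 0.0622 0.1578] t 13.05
```

Request:
arm_command --series '[[[1,0,0,0],[1,0,0,0],[0,0,0,0]]]'

```text
t: 13.35
tcp_pos: [0.5571, 0.0619, 0.1555]
tool_rot: [-0.041, 0.706, 0.04, 0.706]
force: [-0.6, 1.5, 2.0]
finger_gap: 0.002
```

```bash
python3 f.py
```

```text
Fz 0.8 [0.6 0.9 1.5 0.8 0.8 0.2] drum [-2.042 -1.964] z [0.5571 0.0618 0.1556] t 13.65
```

```bash
python3 f.py
```

```text
Fz 1.89 [0.5 1.4 2.  2.3 2.8 2.4] drum [-1.957 -1.871] z [0.5571 0.0619 0.156 ] t 13.95
```

Request:
arm_command --series '[[[1,0,0,0],[0,0,0,0]]]'

```text
t: 14.15
tcp_pos: [0.5572, 0.0619, 0.1549]
tool_rot: [-0.041, 0.706, 0.04, 0.706]
force: [-0.5, -0.6, 2.5]
finger_gap: -0.003
```

```bash
python3 f.py
```

```text
Fz 2.97 [3.5 2.9 3.4 3.3 2.3 2.5] drum [-1.73  -1.658] z [0.5572 0.0622 0.1549] t 14.45
```

```bash
python3 f.py; python3 f.py
```

```text
Fz 2.78 [2.4 3.3 2.8 2.3 2.7 3.1] drum [-1.618 -1.556] z [0.5572 0.0622 0.1549] t 14.75
Fz 2.27 [2.8 3.9 2.8 1.7 1.2 1.3] drum [-1.531 -1.457] z [0.5572 0.0624 0.1547] t 15.05
```

Request:
arm_command --series '[[[1,0,0,0],[0,0,0,0]]]'

```text
t: 15.25
tcp_pos: [0.5572, 0.0624, 0.1536]
tool_rot: [-0.04, 0.706, 0.04, 0.706]
force: [1.5, 0.8, 1.5]
finger_gap: 0.003
```

```bash
python3 f.py;python3 f.py
```

```text
Fz 2.65 [2.1 2.4 1.9 3.5 3.2 2.8] drum [-1.381 -1.287] z [0.5572 0.0624 0.154 ] t 15.55
Fz 2.87 [2.6 3.8 2.8 2.2 3.1 2.8] drum [-1.291 -1.204] z [0.5572 0.0624 0.1539] t 15.85
```

```bash
python3 f.py;python3 f.py;python3 f.py;python3 f.py
```

```text
Fz 2.62 [2.3 2.6 2.1 2.5 3.  3.2] drum [-1.197 -1.122] z [0.5572 0.0624 0.1538] t 16.15
Fz 2.82 [3.2 3.  2.6 2.3 2.6 3.2] drum [-1.105 -1.028] z [0.5572 0.0623 0.1538] t 16.45
Fz 2.45 [3.3 2.9 2.  3.6 1.4 1.5] drum [-1.013 -0.938] z [0.5571 0.0623 0.1537] t 16.75
Fz 1.18 [0.  1.2 1.5 1.2 1.4 1.9] drum [-0.939 -0.865] z [0.5571 0.0623 0.1537] t 17.05
```

```bash
python3 f.py;python3 f.py;python3 f.py;python3 f.py
```

```text
Fz 3.01 [2.6 2.8 3.9 2.7 3.2 3. ] drum [-0.852 -0.793] z [0.5571 0.0623 0.154 ] t 17.35
Fz 2.81 [3.2 2.8 2.  2.5 2.5 4. ] drum [-0.762 -0.716] z [0.5571 0.0623 0.1538] t 17.65
Fz 2.7 [3.5 2.7 2.6 2.  2.5 2.9] drum [-0.69  -0.629] z [0.5571 0.0623 0.1538] t 17.95
Fz 3.19 [3.4 2.4 3.7 3.5 2.9 3.2] drum [-0.609 -0.554] z [0.5572 0.0623 0.1538] t 18.25
```

```bash
python3 f.py;python3 f.py
```

```text
Fz 1.9 [3.2 2.1 1.1 1.6 2.1 1.3] drum [-0.563 -0.489] z [0.5571 0.0622 0.1536] t 18.55
Fz 2.11 [1.2 1.7 1.9 2.1 2.8 3. ] drum [-0.483 -0.415] z [0.5571 0.0622 0.1538] t 18.85
```

Request:
arm_command --series '[[[-30,0,0,0],[-40,0,0,0],[-10,0,0,0],[0,0,0,0],[0,0,0,0],[0,0,0,0],[0,0,0,0],[0,0,0,0],[0,0,0,0],[0,0,0,0]]]'

```text
t: 19.85
tcp_pos: [0.5571, 0.0622, 0.2335]
tool_rot: [-0.04, 0.706, 0.04, 0.706]
force: [-0.2, 0.4, -0.1]
finger_gap: 0.002
```

```bash
python3 f.py;python3 f.py;python3 f.py
```

```text
Fz -0.12 [-0.4  0.1  0.6 -0.7 -0.  -0.3] drum [-0.134 -0.098] z [0.5571 0.0623 0.2339] t 20.15
Fz -0.16 [-0.5 -0.6 -0.6  0.8 -0.1  0.1] drum [-0.099 -0.082] z [0.5572 0.0623 0.2338] t 20.45
Fz -0.26 [-0.4 -0.4  0.5 -0.2 -0.8 -0.2] drum [-0.085 -0.093] z [0.5572 0.0623 0.2338] t 20.75
```

```bash
python3 f.py; python3 f.py
python3 - <<'E'
from h import *
s=snapshot("scene");w=snapshot("side")
cv2.imwrite("pics/e.png",np.hstack([cv2.resize(s[180:250,210:320],(550,350),interpolation=2),cv2.resize(s[190:260,350:450],(250,350))])[:,:,::-1])
E
```

```text
Fz -0.06 [-0.1  0.   0.7 -1.2  0.2  0.1] drum [-0.091 -0.095] z [0.5572 0.0623 0.2338] t 21.05
Fz 0.27 [ 0.7 -0.1  0.5 -0.4  0.9  0. ] drum [-0.093 -0.1  ] z [0.5571 0.0623 0.2338] t 21.35
```

View pics/e.png

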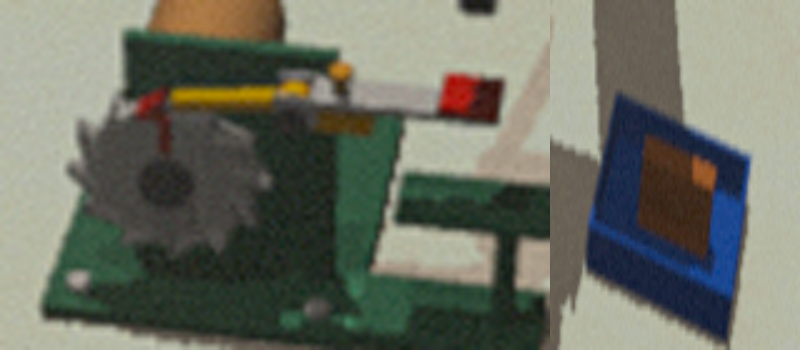

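The red tooth stands straight above the axis with the pawl's nose against it (crop pixel about (165,100)). The lever is up, and the chock lies in the tray. The drum is at rest and the robot is clear of everything.

```bash
python3 -c "
from station import ticket;print(ticket.sign_off())"
```

```text
the job is handed in; nothing more can be done
None
```

The job is done and handed in at about 21 s of the 72 s allowed; sign-off gives no verdict, so the outcome below comes from my own checks.

- **Chock:** I gripped it from above, drew it out along the ledge, and set it upright near the middle of the blue tray. The last picture shows it there inside the walls.
- **Lever:** I pressed the pad in small steps until the drum began to turn. Wrist force readings stayed below about 5 N against the 12 N limit. I lifted off when the camera estimate of the drum read about -0.41 rad.
- **Drum and pawl:** The last picture shows the lever up, the pawl's nose against the red tooth, and the red tooth straight above the axis. Over the last 1 s the drum was at rest and the robot was clear of everything.
- **Other things on the bench:** I never went near them, but I did not measure them again at the end.

**Two checks were not clean:**
- **Drum angle:** My colour estimate settled at about -0.09 rad rather than 0. I put this down to the red tooth's body lying on one side of its tip, plus the pawl hiding part of it. The picture agrees with the drum being held on the red tooth.
- **Pawl lift:** I could not read the pawl angle directly. The press force dipped slightly each time a tooth tip passed, so the pawl was probably only just clear. The drum turned past each tooth without catching.

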